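# Set the slope of the washer chute

## Robot

A 7-joint arm with a two-finger parallel gripper is mounted at the origin on the work surface. World frame = base frame: x ahead of the robot, y to its left, z up, the work surface at z = 0. Lengths are in m, angles in degrees, forces in N, time in s.
With the tool pointing down it reaches from about 0.35 to 0.775 m from the base axis. Payload 3.1 kg.
Tool frame: the origin (TCP) lies on the centre line of the jaws, within the pads' length; the fingertips stand 17 mm ahead of it and the grasp point (between the pads) lies 2 mm behind it (robot.tip_reach is the distance from the TCP to the fingertips, in m); z points along the fingers, y is the direction in which the jaws open and shut (so a half turn about z gives the same grasp; the last joint's range is limited). The gripper opens to 85 mm and grips with 20 to 120 N. Pads are 22 mm wide; open, the fingers measure 114 mm over their backs; the gripper's body (76 mm by 85 mm) begins 54 mm behind the grasp point. The pads swing forward as they close: fully open they stand 13 mm farther back than shut.
Start: joints at [62.871, 17.813, 0.802, 86.603, -0.252, 75.585, -1.558], TCP at [0.23, -0.5, 0.248] pointing down, gripper open.
Joint ranges: [-154.91, 154.91], [-16.99, 109.72], [-72.82, 74.43], [7.12, 147.25], [-82.49, 262.49], [11.32, 116.49], [-174.64, 174.64]. Speed limits (degrees/s): [159.86, 159.86, 180, 180, 180, 180, 180].

## Interface

Orientations are given as [roll, pitch, yaw] about the fixed x, y, z axes, in that order (R = Rz(yaw) Ry(pitch) Rx(roll)).
In Python, from station import robot, fingers, vision, workorder, recognise gives the robot as it stands. Calls block until the motion is done:
- robot.move_to(position, orientation): joint-space move of the TCP to a pose.
- robot.line_to(position, orientation=None, velocity=0.15, f_stop=None): straight line of the TCP; orientation=None keeps the orientation; velocity is the mean speed in m/s. With f_stop (N) it stops when the force on the tool has changed by that much, and returns True; else False.
- robot.move_j(angles): joint-space move.
- fingers.gripper_to(opening, force=None): opening from 0.0 (shut) to 1.0 (fully open); force is the grip in N (None keeps the last); returns when the fingers have stopped.
- robot.pause(seconds).
- robot.inverse_kinematics(position, orientation): joint angles nearest the present ones, or None.
- vision.grab_frame(name): name is "side" or "top"; returns the picture (400x640x3 uint8, red, green, blue); there is no depth.
- vision.calibration(name): a dict with "mtx" (3x3 intrinsics, pixels), "k1" (the pictures are not rectified: a ray, as slopes to the right and down, at radius r is drawn at 1 + k1 r^2 times it, then the intrinsics apply), "extrinsics" (4x4, takes a point from world to camera coordinates). Camera axes: x right, y up, looking along -z (the intrinsics and any distortion apply to the point x, -y, -z); pixel columns grow to the right and rows downward; lengths in m; the calibration is good to about 2 mm. A picture is of the moment at which its call begins. calibration takes no time and is no camera call.
A pose or a line that the arm cannot do raises robot.PlanningError and nothing moves.
- workorder.close_job(): hands the job in, once; it reports no verdict.
Trained networks look in the newest picture that a camera, given by its name, has taken for a name from the list of things; names that differ only in an ending like _2 or _b are one class to them, and where a whole thing is asked for, a point or a joint stands for the part that bears it (a point fixed in the world has none). Each returns a list of dicts, best first, with "p" (0 to 1); they miss things now and then, are a little off and sometimes report something else, mostly with a low value. They report only what shows in the picture. A call takes as long as a camera call.
- recognise(label, camera): "rect" ([centre column, centre row, width, height] in pixels, round what is visible of it).
Readings, each from a call of its own:
- robot.current_time_s(): time.
- robot.current_joint_positions(): joint angles.
- robot.current_dq(): joint speeds.
- robot.current_joint_torque(): joint torques, N m.
- robot.current_tool_pos(): TCP position.
- robot.current_eef_rot(): TCP orientation.
- robot.current_contact_force(): force on the tool from outside, world axes, zero at the start.
- robot.current_torque(): the same for the moment, N m.
- robot.current_finger_gap(): opening from 0.0 (shut) to 1.0 (fully open).
Only numpy, scipy, OpenCV 4.12 (cv2) and the standard library are available. Lean on these libraries where they do the work, as an engineer would, in place of code of your own. Each camera call takes 0.05 s, during which the arm holds its last target. There are 200 camera calls.

## Task

Set the slope of the hinged washer chute: first, with the chute still hanging, slide the flat cover fully shut over the drop well, so that no washer can fall in. Then raise the chute by the handle on its side until its pointer lines up with the index clamp on the quadrant, and hold it steadily there: nothing else carries it, so your program finishes while still holding the handle, ready for the hinge clamp to be tightened. Leave the index clamp, the catch cup and the other parts where they are.

Things in the scene. Friction and masses are not known exactly. Their poses are not given: they have to be found in the camera images.
- feeder: Chute feed unit, bolted down: cast foot 150 x 250 x 12 mm, two cheeks, feed head 110 mm wide, 240 mm high, from y = 0 to 190 mm. Origin on the ledge under the middle of the chute's hinge; x along the hinge axis (187 mm up), the chute leads down towards -y, z up. A black star knob, the hinge clamp, now loose (not part of this job), sits on the hinge's -x end, out to x = -81 mm.
- cover (a joint): Slide of the flat cover (plate 84 x 92 x 4 mm, in two guides on top of the feed head), m: 0 = fully shut over the drop well, against its end stop; grows as it opens along the unit's +y; at most 0.088. Starts mostly open; rubs with about 1.5 N, so it stays where it is left.
- cover_knob (a point): Middle of the cover's knob: dark steel, head 20 mm across from 13 to 32 mm above the plate, on a 12 mm neck. The point is 16 mm above the plate's upper face, 16 mm below the knob's top, 260 mm above the ledge. The guide lips, 5.5 mm higher than the plate, run 39 mm to either side. The cover shuts along the unit's -y.
- chute (a joint): Hinge of the chute flap (steel trough 70 mm wide, 205 mm long from the hinge, walls 26 mm, about 0.5 kg), rad: 0 = hanging on its lower stop, sloping 48 degrees below level towards the unit's -y; grows as the tail is raised (a turn about the unit's -x); at most 0.85. Swings freely and falls back when let go.
- chute_hinge (a point): On the hinge axis (the unit's x direction, 187 mm above the ledge), at the middle of the chute's width. The chute's own frame turns with it: at joint value q its -y axis points down the trough, 0.838 - q rad below level.
- pointer_tip (a point): Tip of the dark pointer blade on the far (+x) end of the hinge pin, turning with the chute over the face of the graduated aluminium quadrant; 91 mm from the hinge axis, 71 mm to +x of the chute's middle. Its axes are the chute's.
- lift_handle: Grip of the lifting handle on the chute: plain round dark steel sleeve, 13 mm thick, 60 mm long, free to revolve on a spindle that stands out from the trough's -x side wall, parallel to the hinge, with an 18 mm end button. Origin on its axis at the end next to the wall: in the chute's frame 45 mm to -x of the hinge point, 160 mm down the trough and 10 mm above.
- handle_grip (a point): Where to hold that sleeve: on its axis, 82 mm to -x of the chute's middle, 47 mm out from the wall; 160 mm from the hinge axis, about 75 mm above the ledge while the chute hangs. Fingers can pinch it from above, closing along the unit's y; it revolves, so the chute swings without turning the tool.
- index (a joint): Setting of the index clamp on the quadrant's rim, rad, with the same zero and direction as chute: the chute is at the mark when both values are equal. Set between 0.22 and 0.60, different each time, and tight on the rim; not to be moved.
- index_tip (a point): Tip of the index clamp's tooth, 97.5 mm from the hinge axis, pointing at the hinge. The clamp is a 16 mm steel saddle on the quadrant's rim with a 16 mm brass thumb screw pointing outwards. Its frame lies as the chute's does when the chute is at the mark.
- catch_cup: Loose steel catch cup, 80 mm across, 50 mm high, under the chute's tail. Origin under its centre. Leave it.
- gear_coupling: Nickel gear coupling, 57 mm across, 40 mm high. Origin under its centre. Leave it.
- washer_a: Tan phenolic thrust washer, 60 mm across, 6 mm thick, beside the feed unit on its far side. Origin under its centre. Leave it.
- washer_b: The same kind of washer, near the catch cup. Leave it.
- knurled_collar: Knurled steel collar, 44 mm across, 20 mm high. Origin under its centre. Leave it.
- motor_flange: Blue anodized motor flange, 88 mm across, 26 mm high. Origin under its centre. Leave it.
- spanner: Steel spanner, 170 mm long, lying flat. Leave it.

How it is judged:
By the outcome, as a careful person would: the job done as asked, in the order asked, and still so for the second after the job is handed in, while the arm keeps its last pose, push and grip.
It also fails if it takes over 45 s, if anything falls off the work surface, if the arm or the gripper's body presses on something with over 40 N, if the wrist force passes 120 N, or if a joint passes its speed limit or range.

## Working session

There is one attempt and no reset: what is moved stays moved. The work goes in short steps, each a Python script; the robot and the scene stay as the last script left them, time stands still between calls to the robot, and variables do not carry over. Pictures are saved under pics/ and viewed, about 8 in all and at most 12, crops included, and the job is handed in when it is done.

```bash
mkdir -p pics; ls; cat > h.py <<'E'
import numpy as np, cv2
from station import robot, fingers, vision, workorder, recognise
def save(cam,name,crop=None,s=1):
    im=vision.grab_frame(cam)
    if crop: c0,r0,c1,r1=crop; im=im[r0:r1,c0:c1]
    im=cv2.resize(im,None,fx=s,fy=s,interpolation=cv2.INTER_CUBIC)
    cv2.imwrite(f'pics/{name}.png',im[:,:,::-1])
def proj(cam,P):
    c=vision.calibration(cam);E=np.array(c['extrinsics']);K=np.array(c['mtx'])
    p=np.atleast_2d(P)@E[:3,:3].T+E[:3,3]
    x=p[:,0]/-p[:,2];y=-p[:,1]/-p[:,2];f=1+c['k1']*(x*x+y*y)
    return np.c_[K[0,0]*x*f+K[0,2],K[1,1]*y*f+K[1,2]]
def ray(cam,uv):
    c=vision.calibration(cam);E=np.array(c['extrinsics']);K=np.array(c['mtx'])
    xd=np.array([(uv[0]-K[0,2])/K[0,0],(uv[1]-K[1,2])/K[1,1]]);x=xd.copy()
    for _ in range(20): x=xd/(1+c['k1']*(x@x))
    d=E[:3,:3].T@np.array([x[0],-x[1],-1]);o=-E[:3,:3].T@E[:3,3]
    return o,d/np.linalg.norm(d)
def atz(cam,uv,z):
    o,d=ray(cam,uv);return o+d*(z-o[2])/d[2]
E
python3 - <<'E'
from h import *
for c in('side','top'):
    save(c,c+'0')
    k=vision.calibration(c);E=np.array(k['extrinsics']);print(c,np.round(np.array(k['mtx'])[0,0]),k['k1'],'pos',np.round(-E[:3,:3].T@E[:3,3],3),'look',np.round(-E[2,:3],2))
    for n in('feeder','cover','cover_knob','chute','chute_hinge','pointer_tip','lift_handle','handle_grip','index','index_tip','catch_cup'):
        print(n,[(np.round(d['rect']).tolist(),round(d['p'],2)) for d in recognise(n,c)[:2]])
print(robot.current_time_s())
E
```

```text
pics
side 393.0 0.02311087227567729 pos [0.396 0.999 1.023] look [ 0.14 -0.76 -0.63]
feeder [([312.0, 243.0, 53.0, 97.0], 0.94)]
cover [([313.0, 222.0, 29.0, 19.0], 0.64)]
cover_knob [([314.0, 221.0, 23.0, 18.0], 0.7), ([280.0, 263.0, 14.0, 13.0], 0.67)]
chute [([311.0, 208.0, 53.0, 9.0], 0.48)]
chute_hinge [([349.0, 268.0, 15.0, 12.0], 0.46)]
pointer_tip [([313.0, 210.0, 52.0, 8.0], 0.55)]
lift_handle []
handle_grip []
index []
index_tip []
catch_cup [([309.0, 202.0, 15.0, 4.0], 0.45)]
top 464.0 0.04121061593623799 pos [ 0.508 -0.012  1.461] look [ 0.07 -0.   -1.  ]
feeder [([299.0, 208.0, 125.0, 82.0], 0.87)]
cover [([266.0, 217.0, 36.0, 37.0], 0.6), ([341.0, 172.0, 13.0, 8.0], 0.46)]
cover_knob [([267.0, 216.0, 39.0, 34.0], 0.74)]
chute [([330.0, 204.0, 64.0, 53.0], 0.58), ([264.0, 218.0, 37.0, 30.0], 0.54)]
chute_hinge [([329.0, 205.0, 62.0, 51.0], 0.81), ([277.0, 179.0, 16.0, 12.0], 0.39)]
pointer_tip [([330.0, 204.0, 61.0, 53.0], 0.91), ([265.0, 216.0, 37.0, 36.0], 0.5)]
lift_handle [([357.0, 221.0, 9.0, 19.0], 0.6)]
handle_grip [([415.0, 210.0, 15.0, 16.0], 0.55), ([280.0, 178.0, 15.0, 14.0], 0.44)]
index [([342.0, 172.0, 9.0, 8.0], 0.56)]
index_tip [([355.0, 219.0, 5.0, 19.0], 0.69), ([342.0, 171.0, 3.0, 8.0], 0.62)]
catch_cup [([331.0, 204.0, 63.0, 53.0], 0.63)]
1.2
```

```bash
python3 - <<'E'
import cv2
a=cv2.imread('pics/top0.png');b=cv2.imread('pics/side0.png')
cv2.imwrite('pics/top1.png',cv2.resize(a[140:270,220:430],(800,495),interpolation=cv2.INTER_CUBIC))
cv2.imwrite('pics/side1.png',cv2.resize(b[160:310,220:420],(800,600),interpolation=cv2.INTER_CUBIC))
E
```

```text
(no output)
```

View pics/top1.png

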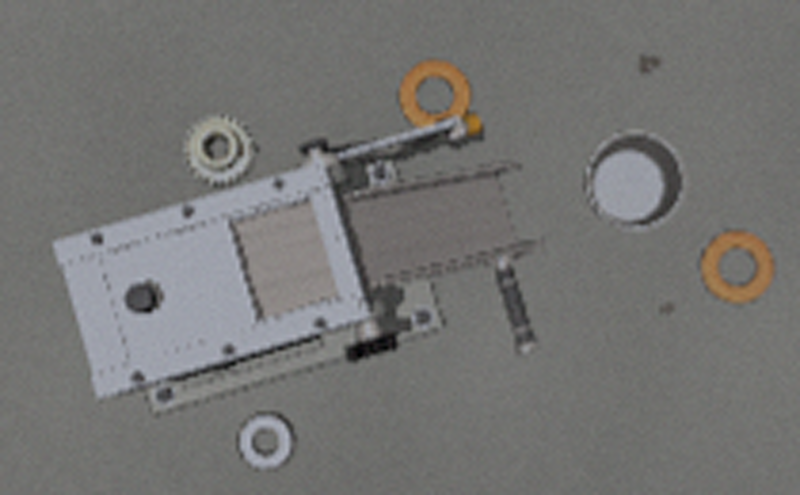

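View pics/side1.png

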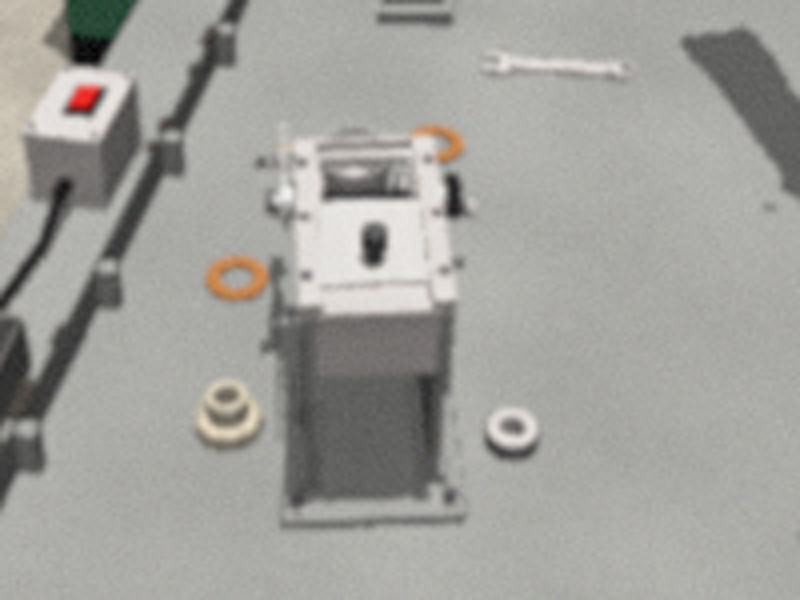

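View pics/top0.png

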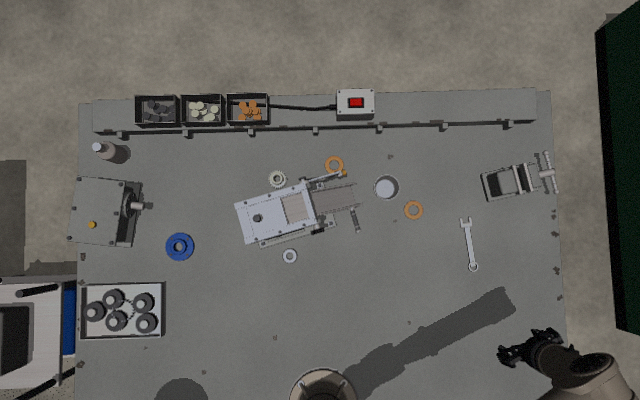

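The pictures show the unit with -y running right and slightly up in the top view (yaw about 16°). The knob is at top px (257,217), the handle sleeve at (354,221), and the brass index screw at (343,173). Next I fit the pose and overlay a model.

```bash
cat >> h.py <<'E'
def avg(cam,n=8): return np.mean([vision.grab_frame(cam).astype(float) for _ in range(n)],0).clip(0,255).astype(np.uint8)
def W(pose,P):
    x,y,t=pose;c,s=np.cos(t),np.sin(t);P=np.atleast_2d(P)
    return np.c_[x+c*P[:,0]-s*P[:,1],y+s*P[:,0]+c*P[:,1],P[:,2]]
def CH(q,x,d,h):  # chute frame: x, d down the trough, h above -> unit
    a=.838-q;return [x,-d*np.cos(a)+h*np.sin(a)*-1,.187-d*np.sin(a)+h*np.cos(a)]
E
python3 - <<'E'
from h import *
from scipy.optimize import least_squares
U=np.array([[.055,.19,.24],[.055,0,.24],[-.055,.19,.24],[-.055,0,.24]])
top=np.array([[55,243],[325,163],[100,398],[372,317]])/3.81+[220,140]
side=np.array([[292,305],[300,135],[455,303],[442,136]])/4+[220,160]
f=lambda p:np.r_[(proj('top',W(p,U))-top).ravel(),(proj('side',W(p,U))-side).ravel()]
r=least_squares(f,[.55,.05,.28]);p=r.x;print(p,np.degrees(p[2]));print(np.round(r.fun.reshape(-1,2),1))
np.save('pose.npy',p)
print('knob top', atz('top',(257.2,217.8),.276))
g=W(p,[CH(0,-.082,.16,.010)]);print('grip',g, proj('top',g))
for cam,(c0,r0,c1,r1),s in(('top',(295,155,375,235),9),('side',(255,180,365,250),7)):
    im=avg(cam,10);np.save(cam+'_avg.npy',im);cr=cv2.resize(im[r0:r1,c0:c1],None,fx=s,fy=s,interpolation=cv2.INTER_CUBIC)[:,:,::-1].copy()
    def dot(P,col):
        for u in proj(cam,W(p,P)): cv2.circle(cr,tuple(int(v) for v in ((u-[c0,r0]+.5)*s)),2,col,-1)
    dot(U,(0,0,255));dot([CH(0,-.045,.16,.01),CH(0,-.082,.16,.01),CH(0,-.105,.16,.01)],(0,255,0))
    dot([CH(0,.035,.205,0),CH(0,-.035,.205,0)],(255,255,0))
    dot([CH(0,.071,.091,0)],(255,0,255))
    dot([CH(q,.071,.0975,0) for q in(.22,.41,.6)],(0,255,255));dot([CH(0,.071,0,0)],(255,0,0))
    if cr.shape[1]>800:cr=cv2.resize(cr,None,fx=.9,fy=.9)
    cv2.imwrite(f'pics/{cam}2.png',cr)
E
```

```text
[0.59078566 0.01184866 0.24205926] 13.868974215419305
[[ 1.6 -0.7]
 [ 0.3  1.2]
 [ 0.5 -0.9]
 [-0.9  0.9]
 [ 1.9  0.2]
 [-0.5  1.9]
 [-0.5 -0.1]
 [-2.1  1. ]]
knob top [0.55688549 0.14966826 0.276     ]
grip [[ 0.53861383 -0.11893505  0.07476043]] [[356.65571131 223.81158321]]
```

View pics/top2.png

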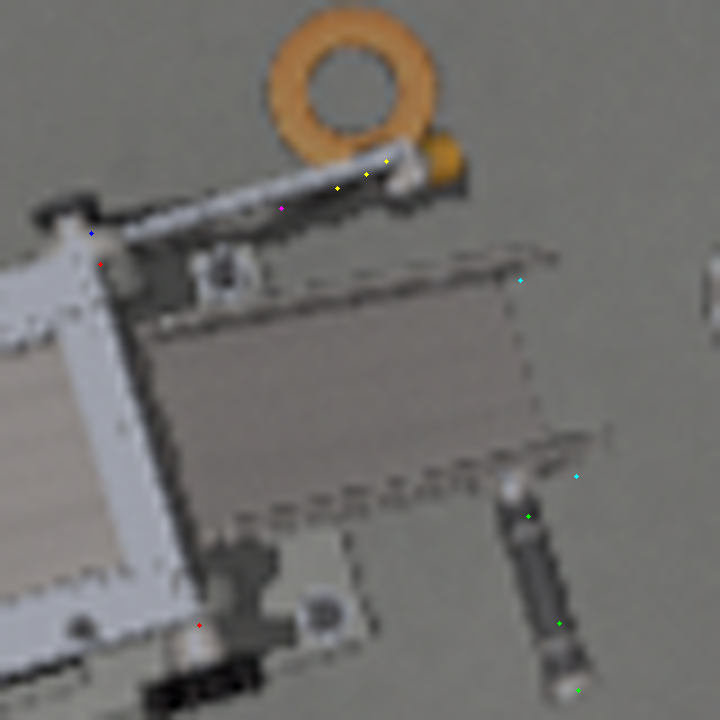

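View pics/side2.png

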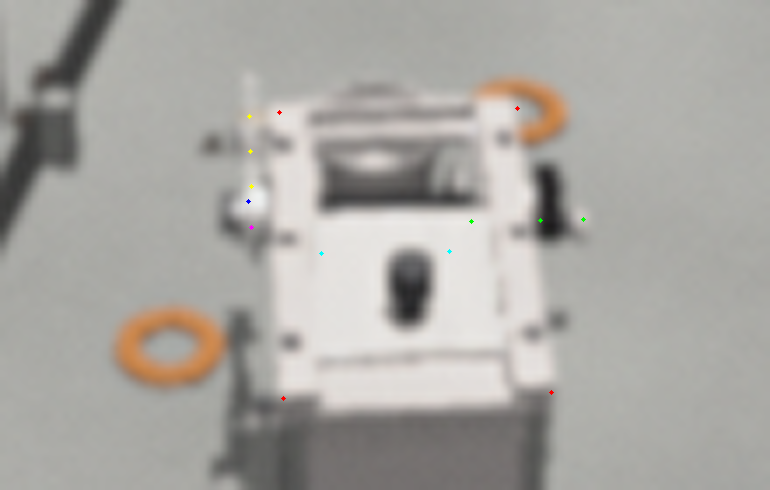

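```bash
python3 - <<'E'
from h import *
p=np.load('pose.npy')
T=np.load('top_avg.npy');S=np.load('side_avg.npy')
for n,im,roi in(('top',T,(225,160,385,260)),('side',S,(255,180,365,300))):
    c0,r0,c1,r1=roi;h=cv2.cvtColor(im,cv2.COLOR_RGB2HSV)[r0:r1,c0:c1].astype(int)
    big=cv2.resize(im[r0:r1,c0:c1],None,fx=8,fy=8,interpolation=cv2.INTER_CUBIC)
    H=cv2.cvtColor(big,cv2.COLOR_RGB2HSV)
    br=((H[...,1]>90)&(H[...,0]>8)&(H[...,0]<30)).astype(np.uint8) if n=='top' else ((H[...,1]>45)&(H[...,0]>5)&(H[...,0]<30)).astype(np.uint8)
    k,l,st,ce=cv2.connectedComponentsWithStats(br)
    for i in range(1,k):
        if st[i,4]>40:
            hh=H[l==i];print(n,'orange',np.round((ce[i]+.5)/8-.5+[c0,r0],2),np.round(st[i,2:4]/8,1),st[i,4]/64,hh.mean(0).round())
    g=cv2.cvtColor(big,cv2.COLOR_RGB2GRAY)
    th,m=cv2.threshold(g,0,255,cv2.THRESH_OTSU);
    if n=='side': th=205;m=(g>th).astype(np.uint8)
    m=cv2.morphologyEx(m,cv2.MORPH_OPEN,np.ones((40,40)))
    cs,_=cv2.findContours(m,cv2.RETR_EXTERNAL,cv2.CHAIN_APPROX_NONE)
    c=max(cs,key=cv2.contourArea);b=cv2.boxPoints(cv2.minAreaRect(c))
    print(n,th,'head box',np.round((b+.5)/8-.5+[c0,r0],2).tolist())
    ap=cv2.approxPolyDP(cv2.convexHull(c),16,True)[:,0];print('poly',np.round((ap+.5)/8-.5+[c0,r0],1).tolist())
    U=np.array([[.055,.19,.24],[.055,0,.24],[-.055,.19,.24],[-.055,0,.24]]);print('pred',np.round(proj(n,W(p,U)),1).tolist())
E
```

```text
top orange [334.9 166.7] [21.8 15.8] 145.78125 [ 16. 139. 146.]
top 130.0 head box [[232.41, 203.01], [304.53, 181.08], [317.19, 222.74], [245.07, 244.67]]
poly [[304.9, 182.4], [313.9, 223.4], [244.7, 243.2], [234.6, 202.7]]
pred [[236.0, 203.1], [305.6, 183.9], [246.7, 243.5], [316.7, 224.1]]
side orange [330.32 194.7 ] [13.9 10.2] 68.859375 [ 13. 101. 187.]
side orange [278.85 229.01] [16.9 12.1] 134.578125 [ 13. 114. 184.]
side 205 head box [[294.19, 230.44], [294.19, 202.69], [310.81, 202.69], [310.81, 230.44]]
poly [[294.2, 202.7], [299.1, 202.7], [310.8, 210.3], [309.2, 230.1], [298.3, 230.4], [294.7, 226.1]]
pred [[294.9, 236.5], [294.5, 195.6], [333.3, 235.6], [328.4, 195.0]]
```

```bash
python3 - <<'E'
from h import *
from scipy.optimize import least_squares
U=np.array([[.055,.19,.24],[.055,0,.24],[-.055,.19,.24],[-.055,0,.24],CH(0,-.045,.16,.01),CH(0,-.108,.16,.01)])
top=np.array([[234.5,203],[305,182.6],[245.5,243.8],[316.3,223],[295+520/9-.5,155+512/9-.5],[295+570/9-.5,155+688/9-.5]])
side=np.array([[292,305],[298,135],[455,303],[444,136]])/4+[219.6,159.6]
f=lambda p:np.r_[(proj('top',W(p[:3],U))+p[3:5]-top).ravel(),.6*(proj('side',W(p[:3],U[:4]))+p[5:7]-side).ravel(),p[3:]]
r=least_squares(f,[.59,.012,.24,0,0,0,0]);p=r.x;print(p.round(4),np.degrees(p[2]));print(np.round(r.fun.reshape(-1,2),1))
np.save('pose.npy',p)
T=np.load('top_avg.npy');S=avg('side',12)
print([np.round(d['rect'],1) for d in recognise('index_tip','side')+recognise('index','side')+recognise('pointer_tip','side')])
out=[]
for cam,im,(c0,r0,c1,r1),s,sh in(('top',T,(303,160,353,200),16,p[3:5]),('side',S,(270,184,302,224),15,p[5:7])):
    cr=cv2.resize(im[r0:r1,c0:c1],None,fx=s,fy=s,interpolation=cv2.INTER_CUBIC)[:,:,::-1].astype(float)
    cr=((cr-40)*1.3).clip(0,255).astype(np.uint8)
    def dot(P,col):
        for u in proj(cam,W(p[:3],P))+sh: cv2.circle(cr,tuple(int(v) for v in ((u-[c0,r0]+.5)*s)),2,col,-1)
    dot([CH(0,.071,.091,0)],(255,0,255))
    dot([CH(q,.071,.0975,0) for q in(.2,.3,.4,.5,.6)],(0,255,255));dot([CH(q,.071,.12,0) for q in(.2,.3,.4,.5,.6)],(0,255,0));dot([CH(0,.071,0,0)],(255,0,0))
    out.append(cv2.resize(cr,(int(cr.shape[1]*(.55 if cam=='top' else .6)),360)))
cv2.imwrite('pics/idx.png',np.hstack(out))
E
```

```text
[ 0.5925  0.0134  0.2461 -0.4073 -0.0675  0.2409 -0.8129] 14.098044032035235
[[ 0.5 -0.3]
 [-0.5  0.6]
 [ 0.4 -0.7]
 [-0.5  0.3]
 [ 0.1 -0.3]
 [ 0.4  0.5]
 [ 1.3  0.1]
 [ 0.   1. ]
 [-0.1 -0.2]
 [-1.5  0.5]
 [-0.4 -0.1]
 [ 0.2 -0.8]]
[array([331.5, 194.6,  12.7,   8.4]), array([311.6, 209.3,  49.8,  10.2])]
```

View pics/idx.png

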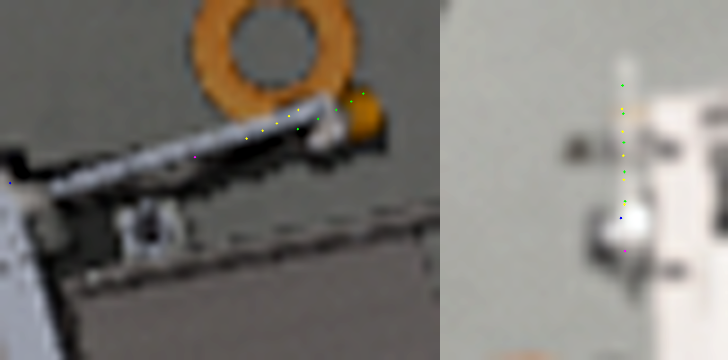

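```bash
python3 - <<'E'
from h import *
p=np.load('pose.npy')
x,y,t=p[:3];R=np.array([[np.cos(t),-np.sin(t),0],[np.sin(t),np.cos(t),0],[0,0,1]])
def unit(P): return (P-[x,y,0])@R
from scipy.optimize import least_squares
def tri(ut,us):
    f=lambda P:np.r_[proj('top',W(p[:3],P))[0]+p[3:5]-ut,proj('side',W(p[:3],P))[0]+p[5:7]-us]
    r=least_squares(f,[.07,-.1,.13]);return r.x,r.fun
for us in((291.5,195.5),(291.5,195),(291.5,196.5)):
  for dt in(-.7,0,.7):
    P,e=tri(np.array([343.75+dt,172.5]),np.array(us));a=np.arctan2(.187-P[2],-P[1]);print(us,dt,P.round(4),e.round(1),'r',np.hypot(P[1],P[2]-.187).round(4),'q',round(.838-a,3))
T=np.array(vision.current if hasattr(vision,'current') else 0)
# direct check of brass in side: saturation peak
S=avg('side',10).astype(float);c=S[...,0]-S[...,2]
print(c[188:204,284:300].round().astype(int))
g=proj('top',W(p[:3],[CH(0,-.082,.16,.01)]));print('grip',W(p[:3],[CH(0,-.082,.16,.01)]))
k=atz('top',np.array([257.2,217.8])-p[3:5]-.3,.276);print('knob',k,unit(k))
E
```

```text
(291.5, 195.5) -0.7 [ 0.0653 -0.1134  0.1498] [ 0.   0.1 -0.1 -0. ] r 0.1193 q 0.521
(291.5, 195.5) 0 [ 0.0651 -0.1154  0.1481] [-0. -0.  0.  0.] r 0.1218 q 0.513
(291.5, 195.5) 0.7 [ 0.0649 -0.1175  0.1464] [-0.  -0.1  0.1  0. ] r 0.1243 q 0.506
(291.5, 195) -0.7 [ 0.0651 -0.1132  0.1522] [ 0.  0. -0. -0.] r 0.1184 q 0.54
(291.5, 195) 0 [ 0.0649 -0.1152  0.1505] [-0. -0.  0.  0.] r 0.1209 q 0.531
(291.5, 195) 0.7 [ 0.0647 -0.1173  0.1489] [-0.  -0.1  0.1  0. ] r 0.1234 q 0.524
(291.5, 196.5) -0.7 [ 0.0657 -0.1138  0.145 ] [ 0.   0.1 -0.1 -0. ] r 0.1213 q 0.484
(291.5, 196.5) 0 [ 0.0655 -0.1158  0.1433] [ 0.   0.1 -0.1 -0. ] r 0.1238 q 0.477
(291.5, 196.5) 0.7 [ 0.0653 -0.1179  0.1416] [ 0.  0. -0. -0.] r 0.1264 q 0.47
[[ 4  5  4  5  4  4  6  4  5  3  4  3  5  5  4  3]
 [ 3  4  5  4  4  5  5  4  4  4  4  4  3  4  4  4]
 [ 4  5  3  4  5  5  4  5  4  3  4  5  5  4  4  4]
 [ 3  4  3  5  5  5  6  5  4  3  4  5  4  4  4  3]
 [ 4  5  5  4  4  5  5  6  4  3  4  3  4  3  4  4]
 [ 3  3  4  3  5  5  6  6  3  3  4  4  3  4  5  5]
 [ 4  3  5  5  4  4  6  6  5  5  5  8  6  8  7  8]
 [ 5  3  3  4  6  9 11 15 13 10 10 11 11 10  9  9]
 [ 4  3  3  5  9 16 20 28 24 15  9  6  8 10 10  9]
 [ 5  4  3  4  8 12 14 20 19 13  9  7  7  8 10  8]
 [ 5  4  5  5  5  6  8 10 10 10 10 12  9 10 11  9]
 [ 6  6  5  4  2  4  7  7  6  7  7  8 10 10  9  9]
 [ 6  7  7  3  4  4  7  7  6  7  4  5  8 11 11 10]
 [ 6  8  7  5  5  5  6  7  8  7  7  7  8 12 11 10]
 [ 6  4  4  3  4  5  7  6  6  8  9 10 12  8 10 11]
 [ 4  3  4  4  4  4  7  6  7  8 11  8  8  7  8 10]]
grip [[ 0.540892   -0.11762437  0.07476043]]
knob [0.55747069 0.14938414 0.276     ] [-0.00088221  0.14046285  0.276     ]
```

Index estimate is q ≈ 0.49, from the brass screw triangulated in both views (about r 122 mm, q 0.48–0.53). It will be checked once the chute is raised. Now the cover.

```bash
python3 - <<'E'
from h import *
p=np.load('pose.npy');t=p[2];d=np.array([np.sin(t),-np.cos(t),0])  # unit -y
print(robot.current_eef_rot(),robot.current_time_s())
o=[180,0,np.degrees(t)]
K=np.array([.5572,.1494,0])
P=np.array(robot.current_tool_pos());robot.line_to(P+[0,0,.13],velocity=.25)
try: robot.move_to(K+[0,0,.36],o)
except robot.PlanningError as e:
    print(e);o[2]-=180;robot.move_to(K+[0,0,.36],o)
print('yaw',o[2],robot.current_joint_positions())
fingers.gripper_to(.65,30)
print(robot.line_to(K+[0,0,.2655],velocity=.12,f_stop=10),robot.current_tool_pos())
fingers.gripper_to(0,30);print('gap mm',robot.current_finger_gap()*85,robot.current_contact_force())
s0=np.array(robot.current_tool_pos())
hit=robot.line_to(s0+d*.095,velocity=.06,f_stop=14)
s1=np.array(robot.current_tool_pos());print(hit,'travel',(s1-s0)@d,s1,robot.current_contact_force(),robot.current_time_s())
save('top','cov',(220,160,380,260),5)
E
```

```text
[1.79999866e+02 1.70520953e-03 2.47426253e+01] 3.45
yaw 14.098044032035235 [  14.83072552   26.82201584  -51.7058236    67.26824131   20.85709993
   95.01484745 -107.79824914]
False [0.5576607  0.1497643  0.26640507]
gap mm 18.213703311028432 [-0.96237768  1.15119569  3.7442581 ]
True travel 0.06293827811974516 [0.57376688 0.0895783  0.26650466] [0.10705438 1.15995626 2.50176096] 9.5167
```

```bash
python3 - <<'E'
from h import *
p=np.load('pose.npy');t=p[2];d=np.array([np.sin(t),-np.cos(t),0])
for i in range(2):
    s0=np.array(robot.current_tool_pos())
    hit=robot.line_to(s0+d*.03,velocity=.04,f_stop=18)
    s1=np.array(robot.current_tool_pos());print(hit,'travel',(s1-s0)@d,(s1-s0).round(4),robot.current_contact_force().round(1),robot.current_finger_gap())
save('top','cov2',(220,160,380,260),5)
E
```

```text
True travel 6.702307528150146e-05 [ 0.     -0.0001  0.    ] [0.2 1.9 2.5] 0.22114019467906923
True travel 4.0458403072701374e-05 [ 0.0001 -0.     -0.0001] [0.3 1.5 1.3] 0.21946703932409137
```

View pics/cov2.png

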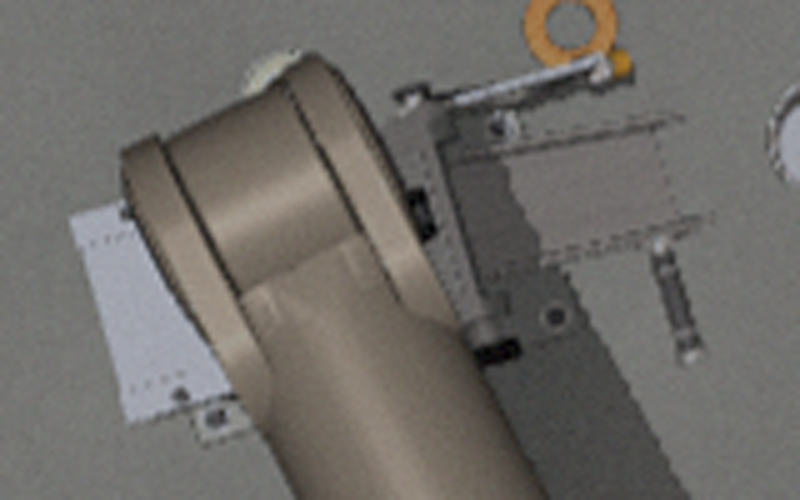

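```bash
python3 - <<'E'
from h import *
p=np.load('pose.npy');t=p[2];o=[180,0,np.degrees(t)]
fingers.gripper_to(.65)
s=np.array(robot.current_tool_pos());robot.line_to(s+[0,0,.09],velocity=.12)
G=W(p[:3],[CH(0,-.082,.16,.01)])[0];print(G)
robot.line_to([G[0],G[1],.355],o,velocity=.25)
im=avg('top',4);c0,r0,c1,r1=220,150,380,250
cv2.imwrite('pics/cov3.png',cv2.resize(im[r0:r1,c0:c1],None,fx=5,fy=5,interpolation=cv2.INTER_CUBIC)[:,:,::-1])
print(robot.current_joint_positions().round(1),robot.current_time_s())
E
```

```text
[ 0.540892   -0.11762437  0.07476043]
[ 43.9  23.2 -50.8  72.1  17.8  92.6 -79.4] 13.025
```

View pics/cov3.png

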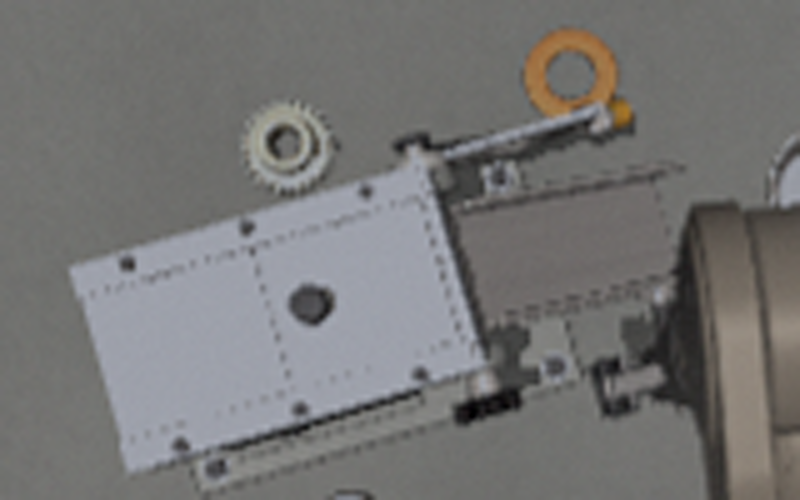

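Top view: the cover is fully shut with the knob at crop (310,303) and no well opening visible. Now pinch the handle and lift along the arc.

```bash
cat >> h.py <<'E'
def arc(q0,q1,vel=.06,step=.08):
    p=np.load('pose.npy')[:3]; H=lambda q:W(p,[CH(q,-.082,.16,.01)])[0]
    s=np.array(robot.current_tool_pos());n=max(1,int(np.ceil(abs(q1-q0)/step)))
    for q in np.linspace(q0,q1,n+1)[1:]: robot.line_to(s+H(q)-H(q0),velocity=vel)
E
python3 - <<'E'
from h import *
p=np.load('pose.npy');t=p[2];d=np.array([np.sin(t),-np.cos(t),0])
G=W(p[:3],[CH(0,-.082,.16,.01)])[0]
print(robot.line_to([G[0],G[1],.13],velocity=.2),robot.line_to([G[0],G[1],.073],velocity=.06,f_stop=8),robot.current_tool_pos())
fingers.gripper_to(0,40)
s=np.array(robot.current_tool_pos());print('gap mm',robot.current_finger_gap()*85,'shift along -y',(s-G)@d,robot.current_contact_force().round(1))
arc(0,.40)
print((np.array(robot.current_tool_pos())-s).round(4),robot.current_contact_force().round(1),robot.current_finger_gap()*85,robot.current_time_s())
np.save('grip0.npy',s)
a=avg('top',8);b=avg('side',10);np.save('t40.npy',a);np.save('s40.npy',b)
A=cv2.resize(a[155:235,295:375],None,fx=5,fy=5,interpolation=cv2.INTER_CUBIC);B=cv2.resize(b[184:224,266:302],(360,400),interpolation=cv2.INTER_CUBIC)
cv2.imwrite('pics/q40.png',np.hstack([A,B])[:,:,::-1])
E
```

```text
False False [ 0.54135088 -0.1175714   0.07343355]
gap mm 11.940512894122534 shift along -y -0.0018558320602686197 [-1.2  2.7  2. ]
[ 0.0088 -0.0329  0.0535] [ 1.2  4.9 -0.9] 11.50565038637542 17.675
```

View pics/q40.png

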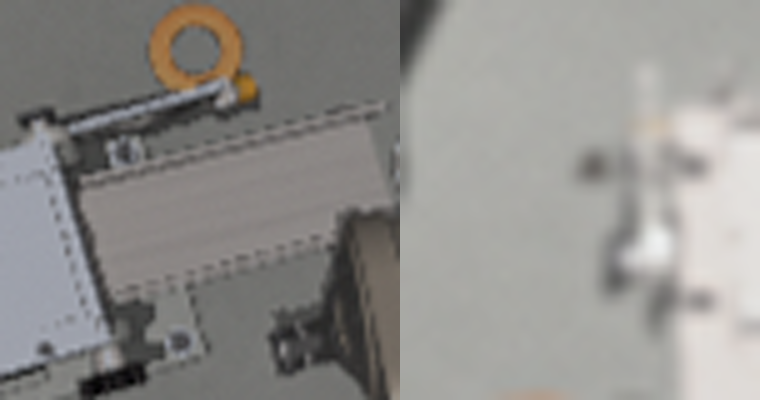

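```bash
python3 - <<'E'
from h import *
p=np.load('pose.npy')
def tip(q,r=.091,x=.071): return (proj('side',W(p[:3],[CH(q,x,r,0)]))[0]+p[5:7]).round(1)
arc(.40,.49)
b=avg('side',12);a=avg('top',8);np.save('s49.npy',b);np.save('t49.npy',a)
print(robot.current_tool_pos()-np.load('grip0.npy'),robot.current_contact_force().round(1))
print('pred tip .0,.4,.49',tip(0),tip(.4),tip(.49),'idx97 at .4 .49 .55',tip(.4,.0975),tip(.49,.0975),tip(.55,.0975),'brass',tip(.4,.123,.065),tip(.49,.123,.065))
S0=np.load('side_avg.npy').astype(float).mean(2);S4=np.load('s40.npy').astype(float).mean(2);S5=b.astype(float).mean(2)
np.set_printoptions(linewidth=200)
for n,D in(('.4-0',S4-S0),('.49-.4',S5-S4)): print(n);print(np.c_[np.arange(192,214),D[192:214,283:298].round()].astype(int))
print('S49');print(np.c_[np.arange(188,214),S5[188:214,283:298].round()].astype(int))
E
```

```text
[ 0.00990636 -0.03712471  0.06668273] [ 1.9  4.3 -1.6]
pred tip .0,.4,.49 [290.1 211.4] [289.9 201.2] [289.8 199. ] idx97 at .4 .49 .55 [289.9 200.8] [289.8 198.4] [289.8 196.9] brass [291.6 199.1] [291.5 196.1]
.4-0
[[192  -2  -2  -1  -1  -2  -2  -3  -1  -2  -2  -3  -2  -2  -2  -6]
 [193  -3  -2  -4  -3  -2  -3  -3  -5  -2  -3  -2  -1  -2  -6 -18]
 [194  -2  -2  -1  -2  -3  -2  -4  -3  -3  -2  -1  -3   0  -6 -17]
 [195  -3  -3  -1  -3  -1  -2  -1  -2  -1  -2  -1  -3  -2  -5 -11]
 [196  -3  -1  -3  -2  -2  -3  -1  -2  -3  -1  -3  -3  -2  -3  -3]
 [197  -3  -3  -2  -4  -2  -2  -3  -2  -3  -2  -4  -2  -2  -2  -3]
 [198  -2  -2  -2  -2  -1  -1  -1  -3  -3  -1  -2  -2  -3  -1  -2]
 [199  -4  -2  -2  -2  -2  -3  -3  -2   0  -3  -1  -3  -2  -3  -4]
 [200  -1  -1  -1  -2  -2  -1  -2  -1  -1  -2  -2   1  -2  -3  -6]
 [201  -1  -3  -2  -1  -2  -1  -2  -2  -3  -3  -3  -3  -2  -2  -3]
 [202  -2  -2  -3  -3  -2  -7  -6  -3  -1  -3  -3  -1  -4  -5  -5]
 [203  -2  -2  -2  -3  -9 -21 -19  -9  -1  -1  -3  -3  -2  -3  -3]
 [204  -3  -2  -2  -2 -10 -30 -34 -13  -4  -2  -3  -2  -3  -1  -3]
 [205  -3  -
[... 3120 characters left out ...]
 186 179 194 213 219 221 220]
 [204 171 171 171 173 162 147 157 188 194 180 188 212 221 220 220]
 [205 171 170 172 171 162 143 153 187 195 170 172 205 219 221 219]
 [206 169 171 171 168 153 133 149 192 210 185 171 200 219 219 219]
 [207 169 169 166 155 134 121 150 205 233 221 189 203 219 219 218]
 [208 169 169 164 145 124 139 175 216 236 230 200 204 218 219 220]
 [209 169 170 163 140 134 172 202 217 228 222 196 206 219 220 219]
 [210 170 169 162 134 124 159 188 196 202 195 185 206 219 220 221]
 [211 170 170 160 126  99 121 150 162 168 161 167 202 221 221 221]
 [212 168 169 159 128 102 120 145 154 147 135 151 190 205 207 214]
 [213 169 169 162 144 135 149 160 153 129 118 137 166 165 164 191]]
```

```bash
python3 - <<'E'
from h import *
from scipy.ndimage import map_coordinates as mc
from scipy.optimize import least_squares
p=np.load('pose.npy')
S=np.mean([np.load(f) .astype(float) for f in('side_avg.npy','s40.npy','s49.npy')],0);T=np.mean([np.load(f).astype(float) for f in('top_avg.npy','t40.npy','t49.npy')],0)
rows=np.arange(192,201,.5)
print('side R-B',[(r,round(np.mean([mc(S[...,0]-S[...,2],[[r],[c]],order=1)[0] for c in(290,291,292)]),0)) for r in rows])
a=proj('top',W(p[:3],[[.066,-.10,.15],[.066,-.13,.15]]));d=a[1]-a[0];d/=np.linalg.norm(d);n=np.array([-d[1],d[0]])
D=T[...,0]-T[...,2];c=np.array([343.75,172.5])
s=np.arange(-5,6,.5);print('top along',[(x,round(np.mean([mc(D,[[ (c+x*d+w*n)[1]],[(c+x*d+w*n)[0]]],order=1)[0] for w in(-.5,0,.5,1)]))) for x in s])
print('top across',[(x,round(np.mean([mc(D,[[ (c+x*n+w*d)[1]],[(c+x*n+w*d)[0]]],order=1)[0] for w in(-.5,0,.5,1)]))) for x in s])
L=T.mean(2);print('lum along w=1',[(x,round(float(mc(L,[[ (c+x*d+n)[1]],[(c+x*d+n)[0]]],order=1)[0]))) for x in np.arange(-8,6,.5)])
def ang(st,rs,rad=.008,xs=.0655):
    ut=c+st*d
    f=lambda P:np.r_[(proj('top',W(p[:3],[[xs,P[0],P[1]]]))[0]+p[3:5]-ut)@d, proj('side',W(p[:3],[[xs,P[0],P[1]]]))[0][1]+p[6]-rs]
    y,z=least_squares(f,[-.12,.15]).x;R=np.hypot(y,z-.187);phi=np.arctan2(.187-z,-y);aa=phi+np.arcsin(rad/R);return round(.838-aa,3),round(R*np.cos(aa-phi),4)
for st in(1.5,2,2.5):
    print(st,[ang(st,rs) for rs in(194.6,195,195.4)])
E
```

```text
side R-B [(np.float64(192.0), np.float64(4.0)), (np.float64(192.5), np.float64(4.0)), (np.float64(193.0), np.float64(4.0)), (np.float64(193.5), np.float64(5.0)), (np.float64(194.0), np.float64(6.0)), (np.float64(194.5), np.float64(9.0)), (np.float64(195.0), np.float64(13.0)), (np.float64(195.5), np.float64(18.0)), (np.float64(196.0), np.float64(23.0)), (np.float64(196.5), np.float64(21.0)), (np.float64(197.0), np.float64(18.0)), (np.float64(197.5), np.float64(14.0)), (np.float64(198.0), np.float64(9.0)), (np.float64(198.5), np.float64(8.0)), (np.float64(199.0), np.float64(7.0)), (np.float64(199.5), np.float64(7.0)), (np.float64(200.0), np.float64(7.0)), (np.float64(200.5), np.float64(7.0))]
top along [(np.float64(-5.0), 5), (np.float64(-4.5), 6), (np.float64(-4.0), 6), (np.float64(-3.5), 4), (np.float64(-3.0), 2), (np.float64(-2.5), 10), (np.float64(-2.0), 21), (np.float64(-1.5), 47), (np.float64(-1.0), 79), (np.float64(-0.5), 95), (np.float64(0.0), 104), (np.float64(0.5), 108), (np.float64(1.0), 109), (np.float64(1.5), 92), (np.float64(2.0), 56), (np.float64(2.5), 25), (np.float64(3
[... 1016 characters left out ...]
4(-1.0), 86), (np.float64(-0.5), 88), (np.float64(0.0), 90), (np.float64(0.5), 91), (np.float64(1.0), 92), (np.float64(1.5), 84), (np.float64(2.0), 74), (np.float64(2.5), 88), (np.float64(3.0), 102), (np.float64(3.5), 108), (np.float64(4.0), 112), (np.float64(4.5), 112), (np.float64(5.0), 111), (np.float64(5.5), 111)]
1.5 [(np.float64(0.466), np.float64(0.1253)), (np.float64(0.452), np.float64(0.1261)), (np.float64(0.439), np.float64(0.1269))]
2 [(np.float64(0.462), np.float64(0.1271)), (np.float64(0.448), np.float64(0.1279)), (np.float64(0.435), np.float64(0.1287))]
2.5 [(np.float64(0.458), np.float64(0.129)), (np.float64(0.444), np.float64(0.1298)), (np.float64(0.431), np.float64(0.1306))]
```

```bash
python3 - <<'E'
from h import *
p=np.load('pose.npy');np.set_printoptions(linewidth=200)
print(robot.current_time_s())
S0=np.load('side_avg.npy').astype(float).mean(2)
def tip(q,r=.091,x=.071): return (proj('side',W(p[:3],[CH(q,x,r,0)]))[0]+p[5:7]).round(1)
q0=.49
for q in(.66,.57):
    arc(q0,q,.08);q0=q;robot.pause(.2);b=avg('side',10);np.save(f's{int(q*100)}.npy',b);D=b.astype(float).mean(2)-S0+2
    print(q,'pred',tip(q),robot.current_contact_force().round(1));print(np.c_[np.arange(190,210),D[190:210,285:292].round(),S0[190:210,286:291].round()].astype(int))
print(np.array(robot.current_tool_pos())-np.load('grip0.npy'),W(p[:3],[CH(q,-.082,.16,.01)])[0]-W(p[:3],[CH(0,-.082,.16,.01)])[0],robot.current_time_s())
E
```

```text
20.1083
0.66 pred [289.7 195. ] [ 1.9  4.6 -2.4]
[[190  -1  -1   1  -1   0  -1   2 172 171 173 177 184]
 [191   1   0  -1   2   1   1   1 173 173 171 181 194]
 [192   0   1   2   0   0   1  -1 172 171 173 180 190]
 [193  -1   1   0   0   0  -2   1 173 173 173 179 189]
 [194   1   1   0   1  -1   1   0 173 173 172 180 190]
 [195   1   0   1   0   1  -1   2 173 171 172 176 189]
 [196   0  -1  -1  -6  -4  -1   0 174 172 171 175 187]
 [197  -1  -1  -5 -13 -15  -2  -1 174 171 169 182 193]
 [198   1  -1  -3 -14 -14  -4   0 164 163 160 177 193]
 [199   2   0  -2  -8 -10  -4   1 143 153 148 164 185]
 [200   0   2   0  -5  -9  -2   1 128 145 137 151 175]
 [201   0   0  -3 -13 -11  -3   1 132 145 141 149 169]
 [202   1   0  -7 -21 -17  -4   0 156 159 157 162 176]
 [203   2   1  -9 -26 -19  -6   0 171 172 169 174 190]
 [204   0   2  -9 -24 -22  -5  -1 173 173 173 181 195]
 [205   2  -1  -7 -23 -18  -5   0 173 172 172 178 196]
 [206   1   1  -8 -24 -18  -5   0 168 165 166 178 204]
 [207   1   1  -8 -19 -14  -4   0 156 145 154 179 215]
 [208  -2  -2  -3 -11  -8  -3   1 146 134 162 193 222]
 [209 
[... 572 characters left out ...]
 160 177 193]
 [199   2   1  -2  -5  -6  -3   2 143 153 148 164 185]
 [200   1   3  -2  -6  -9  -1  -1 128 145 137 151 175]
 [201   1  -1  -4 -11 -11  -3   0 132 145 141 149 169]
 [202   0   0  -4 -19 -16  -4  -1 156 159 157 162 176]
 [203   1  -1  -8 -24 -18  -6   1 171 172 169 174 190]
 [204   0   1  -8 -24 -22  -6  -1 173 173 173 181 195]
 [205   2   1  -7 -23 -18  -6  -1 173 172 172 178 196]
 [206   1   0  -9 -27 -22  -6  -1 168 165 166 178 204]
 [207   1   2  -9 -25 -22  -7   1 156 145 154 179 215]
 [208  -1   0  -5 -18 -14  -4   0 146 134 162 193 222]
 [209   1   0  -3  -4  -4  -2   1 143 141 180 209 220]]
[ 0.01058239 -0.03969276  0.07713213] [ 0.01034522 -0.04119201  0.07951405] 22.8
```

```bash
python3 - <<'E'
from h import *
p=np.load('pose.npy')[:3];H=lambda q:W(p,[CH(q,-.082,.16,.01)])[0]
g=np.load('grip0.npy')
def chord(): return 2*np.arcsin(np.linalg.norm(np.array(robot.current_tool_pos())-g)/2/np.hypot(.16,.01))
print('q now',chord())
T=g+H(.472)-H(0);cmd=T.copy()
for i in range(3):
    robot.line_to(cmd,velocity=.05);robot.pause(.3);e=T-np.array(robot.current_tool_pos());cmd=cmd+e
    print(e.round(4),'q',round(chord(),4),robot.current_contact_force().round(1))
    if np.linalg.norm(e)<.0004: break
b=avg('side',12);a=avg('top',6);np.save('s47.npy',b);np.save('t47.npy',a)
B=cv2.resize(b[188:216,276:304],(560,560),interpolation=cv2.INTER_CUBIC).astype(float)
cv2.imwrite('pics/s47.png',((B-60)*1.25).clip(0,255).astype(np.uint8)[:,:,::-1])
print(robot.current_time_s())
E
```

```text
q now 0.5521041844698721
[-0.0003 -0.0011  0.0008] q 0.4642 [ 2.7  6.4 -2.3]
[-0.0003 -0.0008 -0.0002] q 0.4712 [ 2.2  6.6 -0.7]
[-0.0004 -0.0008 -0.0001] q 0.4706 [ 3.3  7.6 -1.2]
25.5333
```

View pics/s47.png

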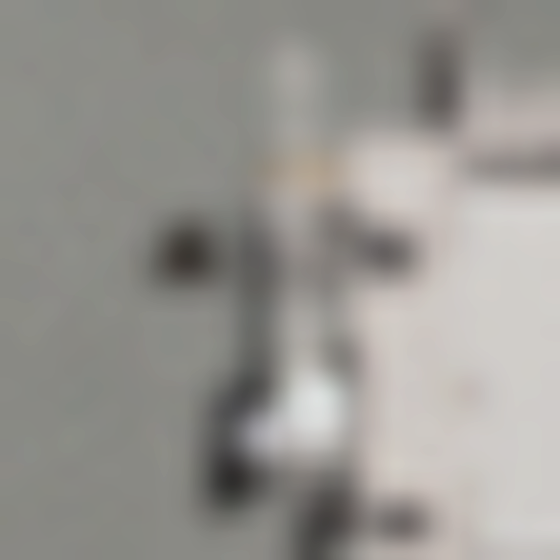

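```bash
python3 - <<'E'
from h import *
from scipy.ndimage import map_coordinates as mc
p=np.load('pose.npy');T=np.load('t47.npy').astype(float).mean(2);T0=np.load('top_avg.npy').astype(float).mean(2)
S=np.load('side_avg.npy').astype(float).mean(2)
for c in(283,285,287,288,289,290,292,293):
    for r in (197,200.3,204):
        P=atz('side',np.array([c,r])-p[5:7]-[0,.0],0.);u=proj('top',P)[0]+p[3:5]
        print(c,r,'side',int(S[int(round(r)),c]),'ground',P[:2].round(3),'top px',u.round(1),int(mc(T0,[[u[1]],[u[0]]],order=1)[0]),end=' | ')
    print()
b=np.load('s47.npy').astype(float).mean(2)-S+2
print(np.c_[np.arange(196,208),b[196:208,286:292].round()].astype(int))
E
```

```text
283 197 side 173 ground [ 0.765 -0.248] top px [392.8 151.9] 111 | 283 200.3 side 154 ground [ 0.759 -0.227] top px [386.1 153.9] 112 | 283 204 side 172 ground [ 0.753 -0.204] top px [378.8 156. ] 111 | 
285 197 side 173 ground [ 0.757 -0.25 ] top px [393.4 154.4] 109 | 285 200.3 side 105 ground [ 0.751 -0.229] top px [386.8 156.4] 106 | 285 204 side 173 ground [ 0.745 -0.205] top px [379.4 158.5] 112 | 
287 197 side 170 ground [ 0.748 -0.252] top px [394.1 157. ] 113 | 287 200.3 side 145 ground [ 0.743 -0.23 ] top px [387.4 158.9] 104 | 287 204 side 172 ground [ 0.737 -0.207] top px [380.1 161. ] 113 | 
288 197 side 169 ground [ 0.744 -0.253] top px [394.4 158.2] 111 | 288 200.3 side 137 ground [ 0.739 -0.231] top px [387.7 160.1] 111 | 288 204 side 172 ground [ 0.733 -0.208] top px [380.4 162.2] 112 | 
289 197 side 181 ground [ 0.74  -0.254] top px [394.8 159.5] 112 | 289 200.3 side 151 ground [ 0.735 -0.232] top px [388.1 161.4] 112 | 289 204 side 181 ground [ 0.729 -0.209] top px [380.7 163.5] 112 | 
290 197 side 192 ground [ 0.736 -0.255] top px [395.1 160.8] 112 | 290 200.3 sid
[... 204 characters left out ...]
e 164 ground [ 0.723 -0.235] top px [389.  165.2] 113 | 292 204 side 181 ground [ 0.717 -0.211] top px [381.7 167.2] 112 | 
293 197 side 201 ground [ 0.724 -0.257] top px [396.1 164.6] 112 | 293 200.3 side 157 ground [ 0.719 -0.236] top px [389.4 166.4] 113 | 293 204 side 190 ground [ 0.713 -0.212] top px [382.  168.4] 112 | 
[[196  -1  -1  -1   0   1   1]
 [197  -1   0   1  -1   2  -1]
 [198   0   2   1   0   0  -1]
 [199   1   1   1   0  -1   1]
 [200   1   0   1  -1  -1  -1]
 [201   0  -1  -3  -6  -3  -1]
 [202  -1  -4 -17 -15  -4   0]
 [203  -1  -9 -22 -19  -6   0]
 [204  -1  -8 -26 -23  -6  -1]
 [205   0  -9 -28 -23  -8  -1]
 [206   0 -10 -31 -28  -9  -1]
 [207   1 -10 -32 -29  -9   1]]
```

```bash
python3 - <<'E'
from h import *
p=np.load('pose.npy')[:3];H=lambda q:W(p,[CH(q,-.082,.16,.01)])[0]
g=np.load('grip0.npy')
def chord(): return 2*np.arcsin(np.linalg.norm(np.array(robot.current_tool_pos())-g)/2/np.hypot(.16,.01))
T=g+H(.464)-H(0)
robot.line_to(T+[0,0,.0006],velocity=.03);robot.pause(.5)
for i in range(2): print('q',round(chord(),4),(np.array(robot.current_tool_pos())-T).round(4),robot.current_contact_force().round(1),robot.current_finger_gap(),np.abs(robot.current_dq()).max().round(3));robot.pause(.4)
im=vision.grab_frame('top');cv2.imwrite('pics/fin.png',cv2.resize(im[140:270,220:420],(800,520),interpolation=cv2.INTER_CUBIC)[:,:,::-1]);print(robot.current_time_s())
E
```

```text
q 0.4607 [ 0.0003  0.0009 -0.0001] [ 2.3  5.6 -1.3] 0.13977372892113768 0.122
q 0.4608 [ 0.0003  0.001  -0.0001] [ 2.2  5.7 -0.8] 0.13806863726641455 0.126
27.1333
```

View pics/fin.png

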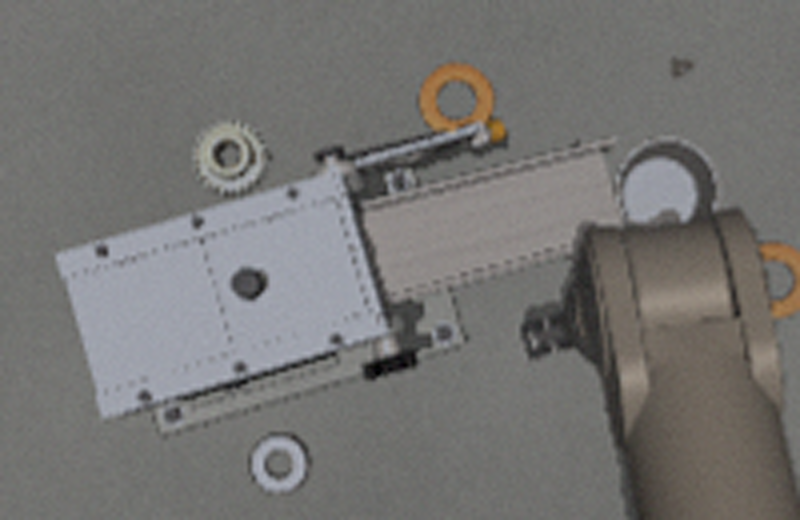

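The picture shows the cover shut, with the knob at (248,283), the chute raised, and the cup and other visible parts where they were. The pose is steady, so I am handing in.

```bash
python3 -c "
from station import workorder,robot
workorder.close_job();print(robot.current_time_s())"
```

```text
the job is handed in; nothing more can be done
the job is handed in; nothing more can be done
```

The cover is shut and the chute is raised and held near the index mark. The match to the mark is my estimate, good to about ±0.02–0.03 rad, because I could not see it directly.

- **Cover:** With the chute still hanging, I gripped the knob and slid the cover 63 mm shut to its stop. Two further pushes moved it less than 0.1 mm. The top view then showed no opening, and the last picture still showed it shut.
- **Chute:** I pinched the handle sleeve at 40 N and lifted the chute along its arc. It was held at q ≈ 0.461 rad, worked out from how far the tool had moved since the grasp. It was steady over the last 0.4 s at about 6 N, and the job was handed in while still gripping, at about 27 s.
- **Alignment at the mark:** One camera pixel is about 0.04 rad, so I had to infer the index setting. The brass screw compared with the pointer tip gave about 0.47–0.485. The saddle's rear face gave about 0.445–0.46, which disagrees slightly. I chose a target of 0.464, between the two.
- **Overshoot:** While calibrating the pointer reading I raised the chute past the mark, to a commanded 0.66 rad, then came back down.
- **Other parts:** The index clamp, cup, washer, coupling and collar showed no movement in the last picture. The second washer was partly hidden by the arm, and the motor flange and spanner were outside the crop I viewed, so I did not check those.

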